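Index the magnifier over the sticks

TASK

The sheet of wet pastel sticks is waiting for inspection on one of the two round stages of the magnifier stand, and the lens is parked between them. With a fingertip under the pull ring, lift the spring index pin out of its hole, swing the lens arm one hole round so that the lens stands over the sticks, and let the pin drop fully home in that hole. Do not pinch or wrench the ring, do not swing the arm the wrong way or on past that hole, and leave the sticks, the bronze die, the pot and the marker lying where they are.

Things in the scene. Friction and masses are not known exactly. Their poses are not given: they have to be found in the camera images.
- pull_ring: Upright steel ring on the index pin: wire 6 mm, opening 48 mm. Origin at the centre of the opening, 90 mm from the pivot axis, 147 mm above the bench with the pin home (underside of the wire at the top: 171 mm); it rises with the pin and cannot turn in the arm. x points level along the arm, away from the pivot, and is the axis of the opening; y lies across the arm, z is up.
- index_pin (a joint): Height of the spring index pin in m: 0 fully home in a hole, nose (8 mm, rounded) clear of the quadrant above 0.008 (there it rests if let down between two holes), upper stop at 0.016. Spring and weight pull it down with about 4 N at 0 and 8 N at the stop. Its 21 mm barrel on the arm ends 114 mm above the bench, just under the ring.
- lens_arm (a joint): Angle of the lens arm in rad, counter-clockwise seen from above; it starts at 0, the middle hole. Holes at -1.047, -0.524, 0, 0.524 and 1.047 (30 degrees apart), 90 mm from the pivot axis, 10.5 mm wide: about 0.015 rad of play. With the pin clear it turns with slight friction, 0.12 N m, and stays where it is left.
- pivot (a point): Point on the arm's upright pivot axis at the top face of the steel quadrant, 70 mm above the bench. Its x points to the middle hole. Hub and nut reach 95 mm above the bench; the arm is 24 mm wide, its top at 83 mm. Nothing else on the stand is higher than the ring and the pin's barrel.
- lens_center (a point): Centre of the round magnifier lens at the arm's end, 170 mm from the pivot axis, 78 mm above the bench, dark frame 92 mm across. It passes clear above what lies on the stages: two 96 mm discs with black rubber tops 21.5 mm above the bench, centres 170 mm from the pivot axis, at arm angles +0.524 and -0.524.
- raft: The sheet of seven wet yellow pastel sticks stuck side by side, 55 x 70 x 8 mm, loose, lying within 6 mm of the centre of one of the two stages (either one). Origin at the centre of its underside, z up.
- die: Bronze extrusion die with a flange, 34 mm across, 21 mm high, loose on the other stage. Origin at the centre of its underside.
- pot: Screw-top pigment pot, 58 mm across, 66 mm high, standing loose on the bench close to the left of the stand's base. Origin at the centre of its underside.
- marker: Marker pen, 135 mm long, 17 mm thick, lying loose along the bench's right-hand edge. Origin at the middle of its underside.
Not all that is in view belongs to the job. There is more than one size of the raft; the job needs the larger.

How it is judged:
By the outcome, as a careful person would: the job done as asked, in the order asked, and still so for the second after the job is handed in, with the robot touching nothing.
It also fails if it takes over 40 s, if anything falls off the work surface, if the arm or the gripper's body presses on something with over 40 N, if the wrist force passes 120 N, or if a joint passes its speed limit or range.

ROBOT

A 6-joint arm with a two-finger parallel gripper is mounted at the origin on a cart in front of the work surface, level with it; the furniture and walls round the work are solid. World frame = base frame: x ahead of the robot, y to its left, z up, the work surface at z = 0. Lengths are in m, angles in rad, forces in N, time in s.
With the tool pointing down it reaches from about 0.3 to 0.775 m from the base axis. Payload 14.6 kg.
Tool frame: the origin (TCP) lies at the very end of the fingers, on their centre line; the grasp point (between the pads) lies 19 mm behind it; z points along the fingers, y is the line along which they close (so a half turn about z gives the same grasp; the last joint's range is limited). The gripper opens to 94 mm and grips with 3 to 60 N. Pads are 16 mm wide; open, the fingers measure 119 mm over their backs; the gripper's body (75 mm by 177 mm) begins 78 mm behind the grasp point.
Start: joints at [-1.39, 0.3, 1.521, -0, 1.321, -0.067], TCP at [0.135, -0.533, 0.165] pointing down, gripper open.
Joint ranges: [-3.03, 3.03], [-0.79, 2.21], [0.23, 2.52], [-1.04, 4.18], [0, 3.07], [-2.55, 2.55]. Speed limits (rad/s): [2.22, 2.22, 2.57, 3.14, 3.14, 3.14].

INTERFACE

Orientations are given as [roll, pitch, yaw] about the fixed x, y, z axes, in that order (R = Rz(yaw) Ry(pitch) Rx(roll)).
In Python, from station import ctrl gives the robot as it stands.
- The arm moves only by the tool carry_out, never from a script. Its argument "motion" is text: rows parted by semicolons, each of 7 numbers parted by spaces: the shift along the world's x, y, z in m, then the turn, a rotation vector about the world's x, y, z in degrees, then the closure in counts, from 0 (fully open) to 255 (shut). In form: dx dy dz wx wy wz hand; .... A call has 1 to 20 rows; each row shifts and turns the commanded pose from where the row before left it; what a row does not reach is not made up. A row lasts 1/12 s, in which the tool goes at most 41.7 mm and 7.16 degrees, less where a joint would pass 70% of its speed; a pose out of reach is approached as far as the arm can. A call is refused whole if a number of a shift passes 0.0417 or a number of a turn 7.16, either way. A call with a gripper value outside its range is refused whole. The fingers move at their own pace and stop on an object; "grip_force" is the grip in N (left out, the last holds). Time passes only in rows, so rows that do not move let the fingers close. It gives the time, the measured TCP pose, the force, the opening and the grip force at its end, in the units of the state.
- ctrl.get_obs(): the state, without advancing time (a new reading comes with each control period).
- ctrl.camera(name): name is "scene" or "top" or "wrist"; returns a dict with "pixels" (420x560x3 uint8, red, green, blue), "range_z" (420x560 float32, m along the optical axis (not along the pixel's ray), 0 where there is no reading), "K" (3x3 intrinsics, pixels), "position" and "attitude" of the camera in the world. Camera axes: x right, y up, looking along -z (the intrinsics and any distortion apply to the point x, -y, -z); pixel columns grow to the right and rows downward; lengths in m; the calibration is good to about 2 mm. A picture is of the moment at which its call begins.
- ctrl.hand_in(): hands the job in; it is judged then, once.
The state is a dict: "time_s": time; "qpos": joint angles; "joint_vel": joint speeds; "tau": joint torques, N m; "ee_pos": TCP position; "eef_rot": TCP orientation; "force": force on the tool from outside, world axes, zero at the start; "moment": the same for the moment, N m; "grip_width": finger opening in m; "grip_force": force on a finger pad.
Only numpy, scipy, OpenCV 4.12 (cv2) and the standard library are available. Lean on these libraries where they do the work, as an engineer would, in place of code of your own. Each camera call takes 0.05 s, during which the arm holds its last target. There are 200 camera calls.

## Working session

There is one attempt and no reset: what is moved stays moved. The work goes in short steps, Python scripts to look and compute and a tool call to move; the robot and the scene stay as the last step left them, time stands still between calls to the robot, and variables do not carry over. Pictures are saved under pics/ and viewed, at most 10 in all, crops included, and the job is handed in when it is done.

Besides the shell and the picture viewer there is one more tool, called in YAML: its name, and indented under it one key for each argument. carry_out: Moves the arm, as the interface text tells. Its arguments: {"type":"object","properties":{"motion":{"type":"string"},"grip_force":{"type":"number"}},"required":["motion"]}

```bash
mkdir -p pics; cat > h.py <<'E'
import numpy as np, cv2
from station import ctrl
def snap(n,f=None):
    c=ctrl.camera(n)
    if f: cv2.imwrite('pics/'+f,c['pixels'][:,:,::-1])
    return c
def rot(c):
    a=np.array(c['attitude'],float)
    if a.shape==(3,3): return a
    from scipy.spatial.transform import Rotation as R
    return R.from_euler('xyz',a).as_matrix() if a.size==3 else R.from_quat(a).as_matrix()
def ray(c,u,v):
    K=c['K'];d=np.array([(u-K[0,2])/K[0,0],-(v-K[1,2])/K[1,1],-1.]);return np.array(c['position']),rot(c)@d
def onplane(c,u,v,z):
    p,d=ray(c,u,v);return p+d*(z-p[2])/d[2]
def pt(c,u,v):
    p,d=ray(c,u,v);return p+d*c['range_z'][int(v),int(u)]
def cloud(c):
    v,u=np.mgrid[:420,:560];K=c['K']
    d=np.stack([(u-K[0,2])/K[0,0],-(v-K[1,2])/K[1,1],-np.ones(u.shape)],-1)*c['range_z'][...,None]
    return d@rot(c).T+np.array(c['position'])
E
python3 - <<'E'
from h import *
a=snap('top','top.png');b=snap('scene','scene.png')
for c in(a,b):print(c['K'],c['position'],c['attitude'],{k for k in c})
print(ctrl.get_obs())
E
```

```text
[[456.49835326   0.         287.73969895]
 [  0.         456.49835326 210.02271751]
 [  0.           0.           1.        ]] [0.52891076 0.10633161 1.05203411] [ 0.08826893 -0.00308045 -1.54423617] {'range_z', 'K', 'pixels', 'position', 'attitude'}
[[421.00635225   0.         274.39571826]
 [  0.         421.00635225 207.97582761]
 [  0.           0.           1.        ]] [ 0.27445883 -0.56067005  0.56936407] [ 1.05005254  0.00638679 -0.45470895] {'range_z', 'K', 'pixels', 'position', 'attitude'}
{'time_s': 0.1, 'qpos': array([-1.38960852e+00,  3.00395655e-01,  1.52151901e+00, -1.80497115e-05,
        1.32067884e+00, -6.66203515e-02]), 'joint_vel': array([ 0.00099263, -0.00274918, -0.00142939,  0.0012863 , -0.00076618,
       -0.0006806 ]), 'tau': array([ 2.03316376e-03, -5.32645547e+01, -3.53284872e+01,  7.09711947e-02,
        2.34352757e-02, -6.23257597e-05]), 'ee_pos': array([ 0.134836  , -0.532937  ,  0.16495399]), 'eef_rot': array([-3.14059286e+00, -4.91827300e-05,  2.47812607e-01]), 'force': array([ 0.52889292, -0.01162894,  0.03338866]), 'moment': array([0.03901823, 0.00295432, 0.057409  ]), 'grip_force': 0.0, 'grip_width': 0.09418908753063886}
```

View pics/top.png

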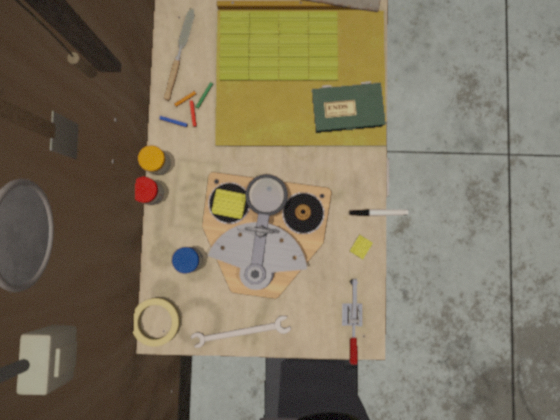

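View pics/scene.png

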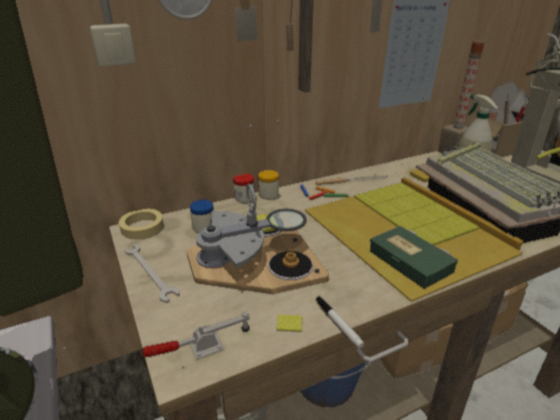

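The top view shows the lens at (267,195), pivot (255,273), ring (262,230), die on the right stage (303,212). Candidates for the raft:
- Yellow sheet on the left stage, (229,204): chosen. It is the full-size sheet, on a stage.
- Small yellow piece at (361,246): rejected, lying on the bench and too small.
- Sheets on the mat, (278,45): rejected, not on a stage.

The left stage means the arm should swing to +0.524 (CCW).

```bash
python3 - <<'E'
from h import *
for n in('top','scene'):
    c=snap(n);P=cloud(c)
    if n=='top':
        im=cv2.resize(c['pixels'][160:310,170:370],None,fx=4,fy=4,interpolation=cv2.INTER_CUBIC);cv2.imwrite('pics/crop.png',im[:,:,::-1])
        for nm,u,v,z in(('pivot',255,273,.095),('lens',267,195,.078),('raft',229,204,.03),('die',303,212,.04),('pot',185,260,.066),('small',361,246,.008)):
            print(nm,onplane(c,u,v,z).round(4),pt(c,u,v).round(4))
    m=(P[...,2]>.118)&(P[...,2]<.2)&(abs(P[...,0]-.47)<.06)&(abs(P[...,1]-.13)<.09)
    q=P[m];print(n,'ring',len(q))
    if len(q):print(q.mean(0),q.min(0),q.max(0));l=np.linalg.svd(q[:,:2]-q[:,:2].mean(0),full_matrices=0)[2];print(l)
    hsv=cv2.cvtColor(c['pixels'],cv2.COLOR_RGB2HSV)
    y=(hsv[...,0]>25)&(hsv[...,0]<38)&(hsv[...,1]>140)&(P[...,0]<.68)&(P[...,0]>.35)&(c['range_z']>0)
    nn,_,st,ce=cv2.connectedComponentsWithStats(y.astype('uint8'))
    for i in range(1,nn):
        if st[i,4]>30:print('yellow',st[i],ce[i].round(),pt(c,*ce[i]).round(3))
E
```

```text
pivot [0.4804 0.1702 0.095 ] [0.4805 0.1701 0.0955]
lens [0.6463 0.151  0.078 ] [0.6456 0.1507 0.0839]
raft [0.6295 0.238  0.03  ] [0.6296 0.2382 0.0285]
die [0.615  0.0715 0.04  ] [0.6168 0.0708 0.0189]
pot [0.5027 0.3232 0.066 ] [0.5025 0.3243 0.0611]
small [ 0.5435 -0.0637  0.008 ] [ 0.5435 -0.0644  0.0035]
top ring 0
yellow [212 189  34  30 770] [229. 203.] [0.631 0.239 0.029]
yellow [351 236  20  22 227] [361. 246.] [ 0.543 -0.063  0.007]
scene ring 0
yellow [277 316  24  15 322] [289. 323.] [ 0.542 -0.066  0.005]
```

View pics/crop.png

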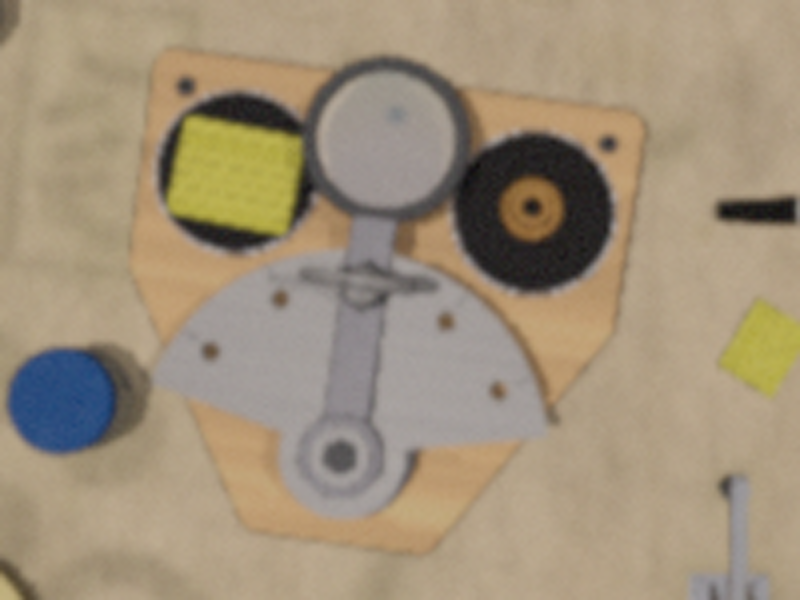

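The crop confirms the seven-stick sheet on the left stage and the ring across the arm near crop (368,282). I'll move clear first, fingers closed, then pitch the tool.

carry_out:
  motion: "0 0 0.04 0 0 0 255;0 0 0.04 0 0 0 255;0.02 0 0.04 0 0 0 255;0.035 0.02 0.03 0 0 0 255;0.035 0.02 0.02 0 0 0 255;0.035 0.02 0 0 0 0 255;0.035 0.02 0 0 0 0 255;0.035 0.02 0 0 0 -5 255;0.035 0.02 0 0 0 -5 255;0.035 0.02 0 0 0 -5 255;0.035 0.02 0 0 0 -5 255;0 0.035 0 0 0 0 255;0 0.035 0 0 0 0 255;0 0.035 0 0 0 0 255;0 0.035 0 0 0 0 255;0 0.035 0 0 0 0 255;0 0.035 0 0 0 0 255;0 0.035 0 0 0 0 255;0 0.035 0 0 0 0 255;0 0.035 0 0 0 0 255"
  grip_force: 5

```text
time_s: 1.87
ee_pos: [0.4245, -0.0615, 0.3261]
eef_rot: [-3.142, -0.0, -0.101]
force: [0.7, 0.7, 0.3]
grip_width: 0.0002
grip_force: 0.0
```

carry_out:
  motion: "0 0.034 0 -0.8 -6.95 0 255;0 0.034 0 -0.8 -6.95 0 255;0 0.034 0 -0.8 -6.95 0 255;0 0.034 0 -0.8 -6.95 0 255;0 0.034 0 -0.8 -6.95 0 255;0 0.034 0 -0.8 -6.95 0 255;0 0.03 0 -0.8 -6.95 0 255;0 0 0 -0.8 -6.95 0 255;0 0 0 -0.8 -6.95 0 255;0 0 0 -0.8 -6.95 0 255;0 0 0 0 0 0 255;0 0 0 0 0 0 255;0 0 0 0 0 0 255"

```text
time_s: 2.95
ee_pos: [0.4335, 0.0996, 0.3466]
eef_rot: [3.105, -1.081, -0.04]
force: [-0.4, 0.0, 0.8]
grip_width: 0.0006
grip_force: 0.0
```

```bash
python3 - <<'E'
from h import *
from scipy.spatial.transform import Rotation as R
o=ctrl.get_obs();print(o['ee_pos'],o['qpos'].round(3));M=R.from_euler('xyz',o['eef_rot']).as_matrix();print(M.round(3))
for n in('top','scene','wrist'):
    c=snap(n,n+'2.png');P=cloud(c)
    m=(P[...,2]>.125)&(P[...,2]<.19)&(abs(P[...,0]-.567)<.035)&(abs(P[...,1]-.16)<.045)&(c['range_z']>0)
    q=P[m];print(n,'ring',len(q))
    if len(q)>5:print(q.mean(0),q.min(0),q.max(0),np.linalg.svd(q-q.mean(0),full_matrices=0)[2].round(3).tolist())
E
```

```text
[0.43346195 0.09955025 0.34662336] [ 0.468 -0.616  2.263 -0.842  0.666  2.554]
[[ 0.47  -0.072  0.88 ]
 [-0.019 -0.997 -0.072]
 [ 0.883  0.017 -0.47 ]]
top ring 106
[0.56659399 0.16200625 0.16428583] [0.56181703 0.13351305 0.125501  ] [0.57249882 0.19085813 0.17779471] [[-0.084, -0.953, 0.291], [0.08, 0.284, 0.955], [-0.993, 0.103, 0.052]]
scene ring 149
[0.56810371 0.15855047 0.15192001] [0.56345164 0.13025861 0.12513905] [0.57416674 0.18854078 0.17907559] [[0.096, 0.876, -0.473], [-0.05, -0.47, -0.881], [-0.994, 0.108, -0.001]]
wrist ring 309
[0.5674176  0.16206958 0.15470982] [0.56231384 0.1324677  0.12502338] [0.57382814 0.19104045 0.17720821] [[-0.105, -0.95, 0.293], [-0.033, -0.291, -0.956], [-0.994, 0.11, 0.0]]
```

View pics/wrist2.png

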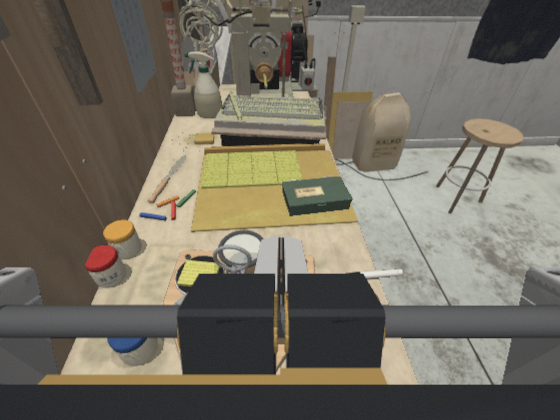

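The wrist view shows the raft at (198,272) and the ring just beyond the fingers at (232,262), close to where I expected it. The ring centre is about (0.568, 0.161), and the arm heading is -6.3°. Joint 6 hit its limit, though, so I'll build a small kinematic model from the readings and plan the wrist configuration with it.

```bash
cat > kin.py <<'E'
import numpy as np
from scipy.spatial.transform import Rotation as R
from scipy.optimize import least_squares
LO=np.array([-3.03,-.79,.23,-1.04,0,-2.55]);HI=np.array([3.03,2.21,2.52,4.18,3.07,2.55])
P=[.416,.435,.187,.311,.0367]
def fk(q,p=P):
    L2,L3,d1,L,off=p;b=R.from_euler('z',q[0])
    e=b*R.from_euler('y',q[1]+q[2])
    r=e*R.from_euler('ZYZ',[q[3],q[4],q[5]+np.pi/2])
    w=b.apply([L2*np.sin(q[1]),off,d1+L2*np.cos(q[1])])+e.apply([0,0,L3])
    return w+r.apply([0,0,L]),r
def ori(h,t):  # heading, tilt below level (deg); camera side (tool x) up
    h,t=np.radians([h,t]);z=np.array([np.cos(h)*np.cos(t),np.sin(h)*np.cos(t),-np.sin(t)])
    y=np.array([np.sin(h),-np.cos(h),0]);return R.from_matrix(np.c_[np.cross(y,z),y,z])
def ik(q0,pos,r):
    f=lambda q:np.r_[(fk(q)[0]-pos)*5,(r.inv()*fk(q)[1]).as_rotvec(),1e-4*(q-q0)]
    s=least_squares(f,np.clip(q0,LO+1e-6,HI-1e-6),bounds=(LO,HI));return s.x,np.linalg.norm(s.fun[:6])
E
python3 - <<'E'
from kin import *
from station import ctrl
qs=np.array([-1.38960852,.300395655,1.52151901,0,1.32067884,-.06662]);o=ctrl.get_obs();qn=o['qpos']
for q,p,e in((qs,[.134836,-.532937,.164954],[-3.14059,0,.24781]),(qn,o['ee_pos'],o['eef_rot'])):
    a,r=fk(q);print(a-p,(R.from_euler('xyz',e).inv()*r).as_rotvec())
# waypoints: pos, heading, tilt
W=[((.433,.10,.347),-4.7,28),((.42,.17,.36),30,40),((.42,.24,.36),65,30),((.46,.20,.30),60,15),((.485,.165,.25),25,12),((.49,.168,.20),5,12),((.50,.168,.155),0,12),((.585,.16,.155),0,12),((.578,.205,.17),23.5,12)]
q=qn
for (p0,h0,t0),(p1,h1,t1) in zip(W,W[1:]):
    for s in np.linspace(.1,1,10):
        q,e=ik(q,np.array(p0)+s*(np.array(p1)-p0),ori(h0+s*(h1-h0),t0+s*(t1-t0)))
        if s>.45 and s<.55 or s==1 or e>.01:print(p1,h1,t1,round(s,1),q.round(2),round(e,4))
E
```

```text
[-0.00068403  0.00431897  0.00032546] [-4.02243253e-06  6.66295943e-05  2.15980190e-06]
[-0.00379352 -0.00199538  0.00067628] [-2.32452946e-16  1.08420217e-18  2.77555756e-17]
(0.42, 0.17, 0.36) 30 40 0.5 [ 0.23 -0.63  2.19 -0.01  0.61  1.59] 0.0
(0.42, 0.17, 0.36) 30 40 1.0 [ 0.07 -0.55  2.08  0.47  0.85  0.94] 0.0
(0.42, 0.24, 0.36) 65 30 0.5 [-0.08 -0.47  2.09  0.86  1.01  0.38] 0.0
(0.42, 0.24, 0.36) 65 30 1.0 [-0.13 -0.31  2.03  1.07  1.23  0.01] 0.0
(0.46, 0.2, 0.3) 60 15 0.5 [-0.23 -0.25  2.15  1.26  1.23 -0.22] 0.0
(0.46, 0.2, 0.3) 60 15 1.0 [-0.31 -0.15  2.25  1.44  1.26 -0.48] 0.0
(0.485, 0.165, 0.25) 25 12 0.5 [-0.23 -0.28  2.43  1.7   0.95 -0.55] 0.0
(0.485, 0.165, 0.25) 25 12 0.9 [-0.07 -0.33  2.52  2.06  0.64 -0.74] 0.0273
(0.485, 0.165, 0.25) 25 12 1.0 [-0.01 -0.34  2.52  2.18  0.55 -0.81] 0.0513
(0.49, 0.168, 0.2) 5 12 0.1 [ 0.04 -0.33  2.52  2.3   0.49 -0.89] 0.0656
(0.49, 0.168, 0.2) 5 12 0.2 [ 0.1  -0.33  2.52  2.46  0.43 -1.01] 0.0773
(0.49, 0.168, 0.2) 5 12 0.3 [ 0.16 -0.32  2.52  2.69  0.39 -1.2 ] 0.0861
(0.49, 0.168, 0.2) 5 12 0.4 [ 0.22 -0.3   2.52  2.96  0.38
[... 784 characters left out ...]
0.01  2.52  3.88  0.84 -1.99] 0.0384
(0.5, 0.168, 0.155) 0 12 0.6 [ 0.56  0.03  2.52  3.88  0.86 -1.97] 0.0338
(0.5, 0.168, 0.155) 0 12 0.7 [ 0.57  0.05  2.52  3.87  0.89 -1.96] 0.0288
(0.5, 0.168, 0.155) 0 12 0.8 [ 0.57  0.07  2.52  3.87  0.91 -1.94] 0.0234
(0.5, 0.168, 0.155) 0 12 0.9 [ 0.57  0.09  2.52  3.87  0.93 -1.92] 0.0176
(0.5, 0.168, 0.155) 0 12 1.0 [ 0.57  0.11  2.52  3.87  0.95 -1.91] 0.0114
(0.585, 0.16, 0.155) 0 12 0.5 [ 0.48  0.17  2.45  3.74  0.91 -1.86] 0.0
(0.585, 0.16, 0.155) 0 12 1.0 [ 0.4   0.23  2.36  3.67  0.87 -1.84] 0.0
(0.578, 0.205, 0.17) 23.5 12 0.5 [ 0.28  0.18  2.4   3.25  0.81 -1.63] 0.0
(0.578, 0.205, 0.17) 23.5 12 1.0 [ 0.15  0.16  2.39  2.79  0.8  -1.38] 0.0
```

```bash
cat > plan.py <<'E'
from kin import *
def run(q,W,n=10):
    for (p0,h0,t0),(p1,h1,t1) in zip(W,W[1:]):
        mx=0
        for s in np.linspace(1/n,1,n):
            qq,e=ik(q,np.array(p0)+s*(np.array(p1)-p0),ori(h0+s*(h1-h0),t0+s*(t1-t0)));mx=max(mx,abs(qq-q).max());q=qq
            if e>.01:print('miss',round(s,1),round(e,3))
        print(p1,h1,t1,q.round(2),'maxstep*n',round(mx*n,2))
E
python3 - <<'E'
from plan import *
from station import ctrl
W=[((.433,.10,.347),-4.7,28),((.44,.22,.36),45,35),((.54,.22,.30),60,20),((.54,.19,.25),35,12),((.54,.165,.20),8,12),((.54,.165,.15),5,12),((.585,.163,.15),5,12),((.585,.163,.168),5,12),((.578,.211,.168),28,12)]
run(ctrl.get_obs()['qpos'],W)
E
```

```text
(0.44, 0.22, 0.36) 45 35 [ 0.01 -0.43  2.06  0.82  0.9   0.48] maxstep*n 3.11
(0.54, 0.22, 0.3) 60 20 [-0.18  0.01  2.03  1.39  1.12 -0.37] maxstep*n 1.05
(0.54, 0.19, 0.25) 35 12 [-0.07 -0.09  2.38  2.08  0.79 -0.83] maxstep*n 1.02
(0.54, 0.165, 0.2) 8 12 [ 0.34 -0.02  2.48  3.44  0.7  -1.76] maxstep*n 1.58
(0.54, 0.165, 0.15) 5 12 [ 0.39  0.16  2.49  3.53  0.9  -1.76] maxstep*n 0.2
(0.585, 0.163, 0.15) 5 12 [ 0.33  0.23  2.39  3.46  0.86 -1.73] maxstep*n 0.1
(0.585, 0.163, 0.168) 5 12 [ 0.33  0.18  2.39  3.48  0.8  -1.76] maxstep*n 0.06
(0.578, 0.211, 0.168) 28 12 [ 0.1   0.18  2.38  2.62  0.83 -1.29] maxstep*n 0.89
```

carry_out:
  motion: "0 0.01 0.002 0 0.5 2 255;0 0.01 0.002 0 0.5 2 255;0 0.01 0.002 0 0.5 2 255;0 0.01 0.002 0 0.5 2 255;0 0.01 0.002 0 0.5 2.5 255;0 0.01 0.002 -0.2 0.5 3 255;0 0.01 0 -0.2 0.5 3.5 255;0 0.01 0 -0.2 0.5 4 255;0 0.01 0 -0.2 0.5 4.5 255;0 0.01 0 -0.3 0.5 4.5 255;0 0.01 0 -0.3 0.5 5 255;0 0.01 0 -0.3 0.4 5 255;0 0 0 -0.3 0.4 5 255;0 0 0 0 0 4 255;0 0 0 0 0 0 255"

```text
time_s: 4.35
ee_pos: [0.4334, 0.2076, 0.3542]
eef_rot: [3.095, -0.96, 0.722]
force: [1.2, 0.3, 0.1]
grip_width: 0.0002
grip_force: 0.0
```

```bash
cat > st.py <<'E'
from plan import *
from station import ctrl
o=ctrl.get_obs();r=R.from_euler('xyz',o['eef_rot']);z=r.apply([0,0,1])
def status(): print('t',o['time_s'],o['ee_pos'].round(4),'q',o['qpos'].round(3),'head',np.degrees(np.arctan2(z[1],z[0])).round(2),'tilt',np.degrees(-np.arcsin(z[2])).round(2),'roll y_z',r.apply([0,1,0])[2].round(3),'F',o['force'].round(1))
def turn(h,t): 
    v=np.degrees((ori(h,t)*r.inv()).as_rotvec());print('turn to',h,t,v.round(2))
E
python3 -c "
from st import *
status();turn(60,20)"
```

```text
t 4.35 [0.4334 0.2076 0.3542] q [ 0.059 -0.518  2.126  0.707  0.802  0.625] head 38.11 tilt 34.93 roll y_z 0.027 F [1.2 0.3 0.1]
turn to 60 20 [12.44 -8.57 20.9 ]
```

carry_out:
  motion: "0.0133 0.0015 -0.0068 1.55 -1.07 2.6 255;0.0133 0.0015 -0.0068 1.55 -1.07 2.6 255;0.0133 0.0015 -0.0068 1.55 -1.07 2.6 255;0.0133 0.0015 -0.0068 1.55 -1.07 2.6 255;0.0133 0.0015 -0.0068 1.55 -1.07 2.6 255;0.0133 0.0015 -0.0068 1.55 -1.07 2.6 255;0.0133 0.0015 -0.0068 1.55 -1.07 2.6 255;0.0133 0.0015 -0.0068 1.55 -1.07 2.6 255;0 -0.004 -0.006 0.7 -0.7 -3 255;0 -0.004 -0.006 0.7 -0.7 -3 255;0 -0.004 -0.006 0.7 -0.7 -3 255;0 -0.004 -0.006 0.7 -0.7 -3 255;0 -0.004 -0.006 0.7 -0.7 -3 255;0 -0.004 -0.006 0.7 -0.7 -3 255;0 -0.004 -0.006 0.7 -0.7 -3 255;0 -0.002 -0.006 0.7 -0.7 -3 255;0 0 0 0 0 0 255"

```text
time_s: 5.77
ee_pos: [0.5372, 0.1917, 0.2491]
eef_rot: [-3.138, -1.354, 0.619]
force: [0.3, -0.2, -0.3]
grip_width: 0.0007
grip_force: 0.0
```

```bash
python3 -c "
from st import *
status();turn(6,12)"
```

```text
t 5.7667 [0.5372 0.1917 0.2491] q [-0.075 -0.04   2.342  2.066  0.794 -0.835] head 35.67 tilt 12.42 roll y_z -0.001 F [ 0.3 -0.2 -0.3]
turn to 6 12 [  0.11  -0.41 -29.67]
```

carry_out:
  motion: "0 -0.002 -0.003 0 0 -2.1 255;0 -0.002 -0.003 0 0 -2.1 255;0 -0.002 -0.003 0 0 -2.1 255;0 -0.002 -0.003 0 0 -2.1 255;0 -0.002 -0.003 0 0 -2.1 255;0 -0.002 -0.003 0 0 -2.1 255;0 -0.002 -0.003 0 0 -2.1 255;0 -0.002 -0.003 0 0 -2.1 255;0 -0.002 -0.003 0 0 -2.1 255;0 -0.002 -0.003 0 0 -2.1 255;0 -0.002 -0.003 0 0 -2.1 255;0 -0.002 -0.003 0 0 -2.1 255;0 -0.002 -0.003 0 0 -2.1 255;0 -0.002 -0.003 0 0 -2.1 255;0 0 0 0 0 0 255;0 0 0 0 0 0 255"

```text
time_s: 7.1
ee_pos: [0.5392, 0.1642, 0.2106]
eef_rot: [3.128, -1.36, 0.127]
force: [-0.1, -0.1, -0.6]
grip_width: 0.0005
grip_force: 0.0
```

```bash
python3 - <<'E'
from st import *
from h import *
status();turn(6,12)
# refine pivot/lens/ring; ring not occluded from scene?
for n in('scene','wrist'):
    c=snap(n,n+'3.png');P=cloud(c)
    m=(P[...,2]>.125)&(P[...,2]<.182)&(abs(P[...,0]-.568)<.014)&(abs(P[...,1]-.16)<.045)&(c['range_z']>0)
    q=P[m];print(n,len(q))
    if len(q)>5:
        cy=(q[:,1].min()+q[:,1].max())/2
        from scipy.optimize import least_squares as ls
        s=ls(lambda p:np.hypot(q[:,1]-p[0],q[:,2]-p[1])-.027,[.16,.147],loss='soft_l1',f_scale=.002);print(np.median(q[:,0]),s.x,np.hypot(q[:,1]-s.x[0],q[:,2]-s.x[1]).std())
i=cv2.hconcat([cv2.imread('pics/wrist3.png')[120:420,80:480],cv2.imread('pics/scene3.png')[130:330,150:350][:, :].repeat(2,0).repeat(2,1)[50:350]])
cv2.imwrite('pics/c3.png',i)
E
```

```text
t 7.1 [0.5392 0.1642 0.2106] q [ 0.364  0.03   2.416  3.53   0.695 -1.825] head 6.52 tilt 12.08 roll y_z 0.003 F [-0.1 -0.1 -0.6]
turn to 6 12 [ 0.17 -0.06 -0.55]
scene 148
0.5682734693474075 [0.15988099 0.15076238] 0.0016696720472391
wrist 124
0.5639803524871512 [0.1626741  0.14931445] 0.001565763552545532
```

View pics/c3.png

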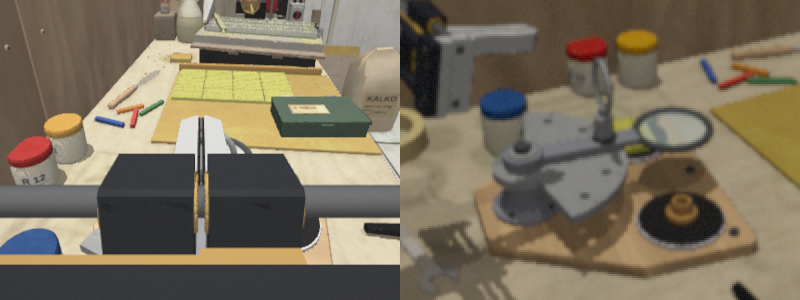

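The scene half shows the gripper above the hub and the ring standing free at crop (602,85). I'll come down behind the ring and then insert gently.

carry_out:
  motion: "0 -0.001 -0.008 0 0 0 255;0 -0.001 -0.008 0 0 0 255;0 -0.001 -0.008 0 0 0 255;0 -0.001 -0.008 0 0 0 255;0 -0.001 -0.008 0 0 0 255;0 -0.001 -0.008 0 0 0 255;0 0 -0.008 0 0 0 255;0 0 -0.008 0 0 0 255;0 0 -0.001 0 0 0 255;0 0 0 0 0 0 255;0 0 0 0 0 0 255"

```text
time_s: 8.12
ee_pos: [0.5391, 0.1561, 0.1453]
eef_rot: [3.121, -1.359, 0.13]
force: [-0.2, -0.1, 0.9]
grip_width: 0.0006
grip_force: 0.0
```

```bash
python3 - <<'E'
from st import *
from h import *
status()
c=snap('scene','s4.png');i=cv2.imread('pics/s4.png')[150:270,190:330];cv2.imwrite('pics/c4.png',cv2.resize(i,None,fx=5,fy=5,interpolation=cv2.INTER_CUBIC))
E
```

```text
t 8.1167 [0.5391 0.1561 0.1453] q [ 0.342  0.256  2.437  3.428  0.925 -1.701] head 6.22 tilt 12.13 roll y_z 0.004 F [-0.2 -0.1  0.9]
```

View pics/c4.png

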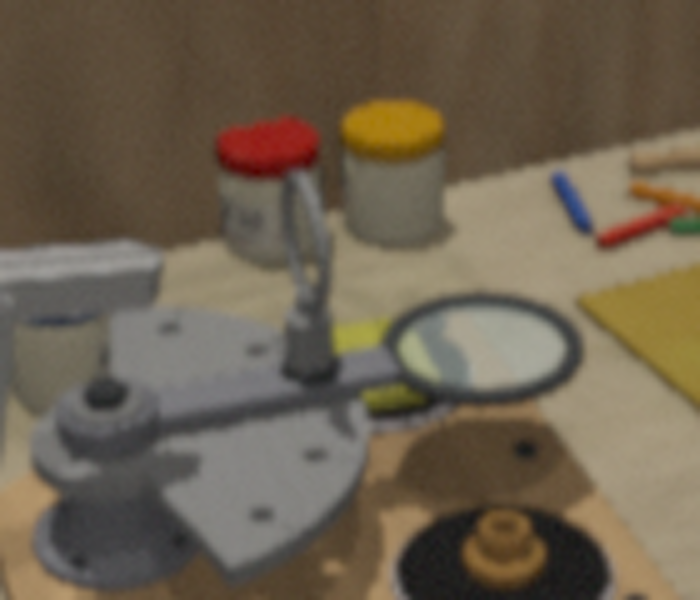

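```bash
python3 - <<'E'
from st import *
from h import *
c=snap('scene');P=cloud(c)
def proj(p):
    d=rot(c).T@(np.array(p)-c['position']);K=c['K'];return K[0,0]*d[0]/-d[2]+K[0,2],K[1,1]*d[1]/d[2]+K[1,2]
for p in(o['ee_pos'],(.568,.161,.171),(.479,.17,.095),(.539,.156,.083)):
    u,v=proj(p);print(p,round(u),round(v),'crop',round((u-190)*5),round((v-150)*5))
for cx,cy in((150,265),(100,285),(290,180),(105,400)):print(cx,cy,P[150+cy//5,190+cx//5].round(4))
E
```

```text
[0.53910318 0.15613317 0.14554426] 238 203 crop 242 265
(0.568, 0.161, 0.171) 250 188 crop 300 191
(0.479, 0.17, 0.095) 211 227 crop 103 387
(0.539, 0.156, 0.083) 240 229 crop 249 393
150 265 [0.4943 0.1393 0.1653]
100 285 [0.4718 0.1336 0.1649]
290 180 [0.5682 0.1718 0.1713]
105 400 [0.4778 0.1637 0.0927]
```

```bash
python3 - <<'E'
from st import *
from h import *
c=snap('wrist','w5.png');P=cloud(c);T=(P-o['ee_pos'])@r.as_matrix()
for v in range(215,330,8):print(v,[(T[v,u]*1000).round().tolist() for u in(268,280,292)])
c=snap('scene');P=cloud(c);T=(P-o['ee_pos'])@r.as_matrix()
m=(abs(T[...,0])<.03)&(abs(T[...,1])<.03)&(T[...,2]>-.09)&(T[...,2]<.012);print(m.sum(),T[m].min(0),T[m].max(0))
for a in np.arange(-.09,.01,.01):
    k=m&(T[...,2]>a)&(T[...,2]<=a+.01)
    if k.sum():print(round(a,2),k.sum(),(T[k].min(0)*1000).round(),(T[k].max(0)*1000).round())
E
```

```text
215 [[-75.0, -23.0, 314.0], [-32.0, -1.0, 156.0], [-32.0, 15.0, 159.0]]
223 [[-38.0, -16.0, 140.0], [-37.0, -1.0, 139.0], [-37.0, 14.0, 137.0]]
231 [[-14.0, -11.0, 36.0], [-14.0, -0.0, 35.0], [-41.0, 14.0, 117.0]]
239 [[9.0, -7.0, -49.0], [8.0, -0.0, -45.0], [9.0, 7.0, -49.0]]
247 [[9.0, -7.0, -62.0], [8.0, -0.0, -59.0], [9.0, 7.0, -62.0]]
255 [[9.0, -6.0, -73.0], [7.0, -0.0, -69.0], [9.0, 6.0, -73.0]]
263 [[9.0, -6.0, -83.0], [8.0, -0.0, -81.0], [9.0, 6.0, -85.0]]
271 [[9.0, -6.0, -93.0], [5.0, -0.0, -85.0], [9.0, 6.0, -92.0]]
279 [[33.0, -3.0, -147.0], [2.0, -0.0, -86.0], [32.0, 3.0, -145.0]]
287 [[33.0, -3.0, -152.0], [-2.0, -0.0, -87.0], [33.0, 3.0, -151.0]]
295 [[32.0, -3.0, -154.0], [-6.0, -0.0, -89.0], [33.0, 3.0, -155.0]]
303 [[33.0, -3.0, -158.0], [-66.0, -0.0, 3.0], [33.0, 3.0, -158.0]]
311 [[32.0, -2.0, -161.0], [28.0, 0.0, -154.0], [33.0, 3.0, -161.0]]
319 [[31.0, -2.0, -161.0], [26.0, 0.0, -155.0], [31.0, 3.0, -162.0]]
327 [[29.0, -3.0, -161.0], [24.0, 0.0, -155.0], [28.0, 3.0, -161.0]]
297 [-0.00830755 -0.0129954  -0.08999949] [ 0.01296349  0.01580202 -0.03973281]
-0.09 67 [ -7. -13. -90.] [ 12.  16. -80.]
-0.08 67 [ -7.  -9. -80.] [ 13.  16. -70.]
-0.07 63 [ -7. -13. -70.] [ 13.  16. -60.]
-0.06 64 [ -8. -13. -60.] [ 12.  15. -51.]
-0.05 35 [ -8. -10. -50.] [ 12.  13. -40.]
-0.04 1 [ 11.  -4. -40.] [ 11.  -4. -40.]
```

View pics/w5.png

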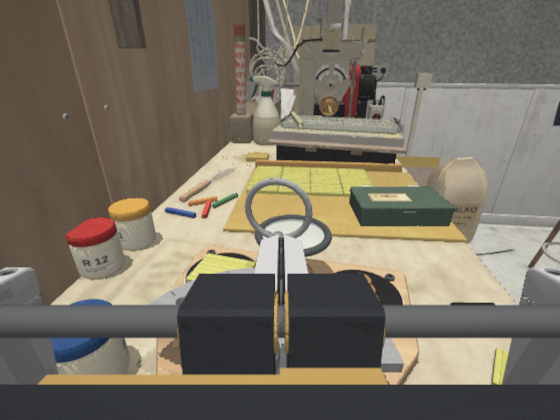

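The wrist view shows the fingers ending at (280,237) and the ring centred near (279,210). Depth from both cameras puts the visible fingertip about 45 mm behind the reported TCP, so I'll go by the visible tip. Going further is safe in either case.

carry_out:
  motion: "0.008 0.001 -0.001 0 0 0 255;0.008 0.001 -0.001 0 0 0 255;0.008 0.001 -0.001 0 0 0 255;0.008 0.001 -0.001 0 0 0 255;0.008 0.001 -0.001 0 0 0 255;0.008 0.001 -0.001 0 0 0 255;0.008 0.001 -0.001 0 0 0 255;0.008 0.001 -0.001 0 0 0 255;0.008 0.001 -0.001 0 0 0 255;0.008 0.001 -0.001 0 0 0 255;0.008 0.001 -0.001 0 0 0 255;0 0 0 0 0 0 255;0 0 0 0 0 0 255"

```text
time_s: 9.4
ee_pos: [0.627, 0.1669, 0.1336]
eef_rot: [3.118, -1.358, 0.132]
force: [-0.5, 0.4, -0.2]
grip_width: 0.0007
grip_force: 0.0
```

```bash
python3 - <<'E'
from st import *
from h import *
status()
a=snap('scene','s6.png');b=snap('wrist','w6.png')
i=cv2.imread('pics/s6.png')[150:250,200:300];j=cv2.imread('pics/w6.png')[150:290,200:340]
cv2.imwrite('pics/c6.png',cv2.hconcat([cv2.resize(i,(400,400),interpolation=cv2.INTER_CUBIC),cv2.resize(j,(400,400),interpolation=cv2.INTER_CUBIC)]))
P=cloud(a);T=(P-o['ee_pos'])@r.as_matrix();m=(abs(T[...,0])<.014)&(abs(T[...,1])<.016)&(T[...,2]>-.09)&(T[...,2]<.012);print(T[m][:,2].max())
E
```

```text
t 9.4 [0.627  0.1669 0.1336] q [ 0.288  0.409  2.227  3.374  0.862 -1.69 ] head 6.17 tilt 12.17 roll y_z 0.005 F [-0.5  0.4 -0.2]
-0.03917513926166419
```

View pics/c6.png

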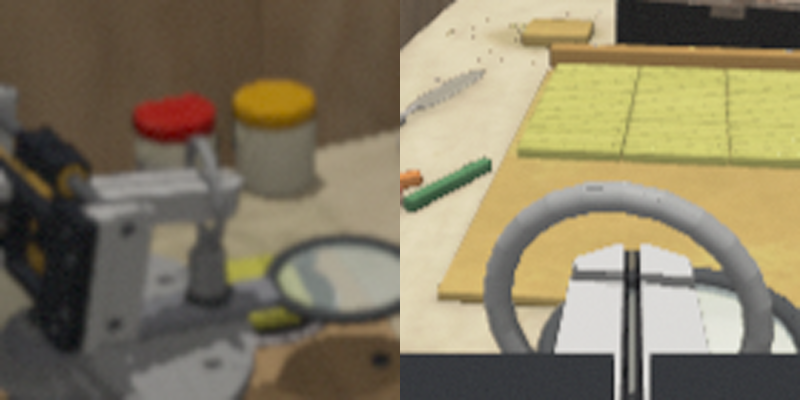

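The scene half shows the tip through the ring at (240,180). The wrist half shows the finger centred in the opening, finger at x≈632 and ring at x≈628. Next I'll lift to contact and watch the force.

carry_out:
  motion: "0 0 0.003 0 0 0 255;0 0 0.003 0 0 0 255;0 0 0.003 0 0 0 255;0 0 0.002 0 0 0 255;0 0 0.002 0 0 0 255;0 0 0.002 0 0 0 255;0 0 0.002 0 0 0 255;0 0 0 0 0 0 255;0 0 0 0 0 0 255"

```text
time_s: 10.25
ee_pos: [0.6267, 0.167, 0.1505]
eef_rot: [3.118, -1.358, 0.132]
force: [0.1, 0.4, -5.1]
grip_width: 0.0003
grip_force: 2.2
```

carry_out:
  motion: "0 0 0.002 0 0 0 255;0 0 0.002 0 0 0 255;0 0 0 0 0 0 255;0 0 0 0 0 0 255"

```text
time_s: 10.58
ee_pos: [0.6268, 0.167, 0.1547]
eef_rot: [3.118, -1.358, 0.132]
force: [0.2, -0.4, -7.1]
grip_width: 0.0005
grip_force: 2.6
```

```bash
cat > ring.py <<'E'
from st import *
from h import *
from scipy.optimize import least_squares as ls
def ring(c0=(.568,.161)):
    for n in('scene','wrist','top'):
        c=snap(n);P=cloud(c)
        m=(P[...,2]>.173)&(P[...,2]<.2)&(np.hypot(P[...,0]-c0[0],P[...,1]-c0[1])<.03)&(c['range_z']>0)
        q=P[m]
        if len(q)>5:print(n,len(q),'top z',np.percentile(q[:,2],[80,97]).round(4),'xy',q.mean(0).round(4))
status()
E
python3 -c "
from ring import *
ring()
F=[ctrl.get_obs()['force'][2]];print(F)"
```

```text
t 10.5833 [0.6268 0.167  0.1547] q [ 0.288  0.347  2.229  3.387  0.805 -1.709] head 6.18 tilt 12.18 roll y_z 0.005 F [ 0.2 -0.4 -7.1]
scene 187 top z [0.1843 0.1879] xy [0.5617 0.154  0.1802]
wrist 2258 top z [0.1823 0.1854] xy [0.5593 0.16   0.1798]
top 309 top z [0.1822 0.1858] xy [0.5603 0.1602 0.179 ]
[np.float64(-6.441795109927339)]
```

carry_out:
  motion: "0 0 0.002 0 0 0 255;0 0 0.002 0 0 0 255;0 0 0 0 0 0 255;0 0 0 0 0 0 255"

```text
time_s: 11.07
ee_pos: [0.6268, 0.167, 0.1589]
eef_rot: [3.118, -1.358, 0.132]
force: [-0.3, 1.1, -8.1]
grip_width: 0.0007
grip_force: 3.1
```

```bash
python3 -c "
from ring import *
ring()"
```

```text
t 11.0667 [0.6268 0.167  0.1589] q [ 0.288  0.336  2.229  3.389  0.794 -1.713] head 6.18 tilt 12.17 roll y_z 0.005 F [-0.3  1.1 -8.1]
scene 220 top z [0.1875 0.1919] xy [0.5621 0.1526 0.1828]
wrist 2437 top z [0.1864 0.1894] xy [0.5597 0.1601 0.1832]
top 351 top z [0.1858 0.1896] xy [0.5623 0.1604 0.1822]
```

carry_out:
  motion: "0 0.0077 0 0 0 3 255;-0.0004 0.0077 0 0 0 3 255;-0.0009 0.0077 0 0 0 3 255;-0.0012 0.0076 0 0 0 3 255;-0.0017 0.0076 0 0 0 3 255;-0.002 0.0075 0 0 0 3 255;-0.0024 0.0073 0 0 0 3 255;-0.0028 0.0072 0 0 0 3 255;0 0 0 0 0 0 255;0 0 0 0 0 0 255"

```text
time_s: 12.05
ee_pos: [0.6156, 0.2268, 0.1587]
eef_rot: [3.117, -1.358, 0.551]
force: [-0.2, 1.0, -7.3]
grip_width: 0.0006
grip_force: 3.4
```

```bash
cat > ang.py <<'E'
from ring import *
PV=np.array([.479,.170])
def ang():
    c=snap('top','t%d.png'%int(o['time_s']*100));P=cloud(c)
    d=P[...,:2]-PV;rr=np.hypot(d[...,0],d[...,1])
    m=(P[...,2]>.07)&(P[...,2]<.092)&(rr>.118)&(rr<.225)&(c['range_z']>0)
    q=P[m]
    s=ls(lambda p:np.hypot(q[:,0]-p[0],q[:,1]-p[1])-.0425,q.mean(0)[:2],loss='soft_l1',f_scale=.003).x
    v=s-PV;print('lens',len(q),s.round(4),'r',np.hypot(*v).round(4),'deg',np.degrees(np.arctan2(v[1],v[0])).round(2))
    p,dd=o['ee_pos'],z;a=o['ee_pos'][:2]-PV;print('tcp az',np.degrees(np.arctan2(a[1],a[0])).round(2))
ang()
E
python3 -c "
from ang import *
ring((.5645,.195))"
```

```text
t 12.05 [0.6156 0.2268 0.1587] q [ 0.107  0.35   2.206  2.578  0.837 -1.269] head 30.08 tilt 12.17 roll y_z 0.005 F [-0.2  1.  -7.3]
lens 1445 [0.6391 0.2193] r 0.1675 deg 17.11
tcp az 22.57
scene 120 top z [0.1882 0.191 ] xy [0.5602 0.1908 0.1854]
wrist 2378 top z [0.186  0.1881] xy [0.5568 0.1923 0.183 ]
top 366 top z [0.1854 0.1883] xy [0.5584 0.1948 0.182 ]
```

carry_out:
  motion: "-0.0016 0.0036 0 0 0 1.5 255;-0.0016 0.0035 0 0 0 1.5 255;-0.0017 0.0035 0 0 0 1.5 255;-0.0018 0.0034 0 0 0 1.5 255;0 0 0 0 0 0 255;0 0 0 0 0 0 255"

```text
time_s: 12.75
ee_pos: [0.6088, 0.2413, 0.1589]
eef_rot: [3.117, -1.359, 0.656]
force: [-0.6, 1.3, -6.9]
grip_width: 0.0005
grip_force: 3.7
```

```bash
python3 -c "
from ang import *
ring((.5615,.206))"
```

```text
t 12.75 [0.6088 0.2413 0.1589] q [ 0.07   0.362  2.185  2.401  0.879 -1.179] head 36.14 tilt 12.15 roll y_z 0.005 F [-0.6  1.3 -6.9]
lens 1449 [0.633  0.2367] r 0.1678 deg 23.43
tcp az 28.8
scene 118 top z [0.1884 0.1912] xy [0.5583 0.2004 0.1853]
wrist 2325 top z [0.1859 0.1882] xy [0.5543 0.2009 0.183 ]
top 351 top z [0.1855 0.1885] xy [0.556  0.2037 0.1819]
```

carry_out:
  motion: "0 0 -0.002 0 0 0 255;0 0 -0.002 0 0 0 255;0 0 -0.002 0 0 0 255;0 0 -0.001 0 0 0 255;0 0 0 0 0 0 255;0 0 0 0 0 0 255"

```text
time_s: 13.45
ee_pos: [0.6088, 0.2414, 0.1519]
eef_rot: [3.118, -1.359, 0.656]
force: [-0.5, 1.7, -6.3]
grip_width: 0.0005
grip_force: 3.0
```

```bash
python3 -c "
from ang import *
ring((.5615,.206))"
```

```text
t 13.45 [0.6088 0.2414 0.1519] q [ 0.07   0.381  2.185  2.409  0.893 -1.195] head 36.18 tilt 12.15 roll y_z 0.005 F [-0.5  1.7 -6.3]
lens 1445 [0.6329 0.2366] r 0.1677 deg 23.41
tcp az 28.8
scene 114 top z [0.1815 0.184 ] xy [0.5573 0.1997 0.1789]
wrist 1912 top z [0.1792 0.1815] xy [0.5532 0.2002 0.1773]
top 248 top z [0.1799 0.1819] xy [0.5517 0.2006 0.1771]
```

The pin followed the finger below 8 mm with the spring load still on it, so the nose is in the hole. I'll lower the rest of the way.

carry_out:
  motion: "0 0 -0.002 0 0 0 255;0 0 -0.002 0 0 0 255;0 0 -0.002 0 0 0 255;0 0 -0.002 0 0 0 255;0 0 -0.002 0 0 0 255;0 0 -0.002 0 0 0 255;0 0 -0.002 0 0 0 255;0 0 0 0 0 0 255;0 0 0 0 0 0 255"

```text
time_s: 14.4
ee_pos: [0.6088, 0.2413, 0.1378]
eef_rot: [3.118, -1.359, 0.655]
force: [0.0, 0.1, -0.1]
grip_width: 0.0005
grip_force: 0.0
```

```bash
python3 - <<'E'
from ang import *
for n in('scene','wrist','top'):
    c=snap(n,n+'7.png');P=cloud(c);q=P[(P[...,2]>.165)&(P[...,2]<.2)&(np.hypot(P[...,0]-.5615,P[...,1]-.206)<.012)]
    if len(q):print(n,len(q),np.percentile(q[:,2],[50,80,97]),q.mean(0))
i=cv2.imread('pics/scene7.png')[150:250,200:300];j=cv2.imread('pics/wrist7.png')[150:290,200:340]
cv2.imwrite('pics/c7.png',cv2.hconcat([cv2.resize(i,(400,400),interpolation=cv2.INTER_CUBIC),cv2.resize(j,(400,400),interpolation=cv2.INTER_CUBIC)]))
E
```

```text
t 14.4 [0.6088 0.2413 0.1378] q [ 0.07   0.42   2.184  2.429  0.921 -1.226] head 36.18 tilt 12.16 roll y_z 0.005 F [ 0.   0.1 -0.1]
lens 1449 [0.6329 0.2368] r 0.1677 deg 23.47
tcp az 28.77
scene 25 [0.17648846 0.17774379 0.17926434] [0.56173705 0.20454611 0.17621823]
wrist 492 [0.17358092 0.17510004 0.17599415] [0.5605867  0.20519362 0.17337013]
top 38 [0.17458781 0.17634248 0.17808187] [0.56096994 0.20558064 0.17481195]
```

View pics/c7.png

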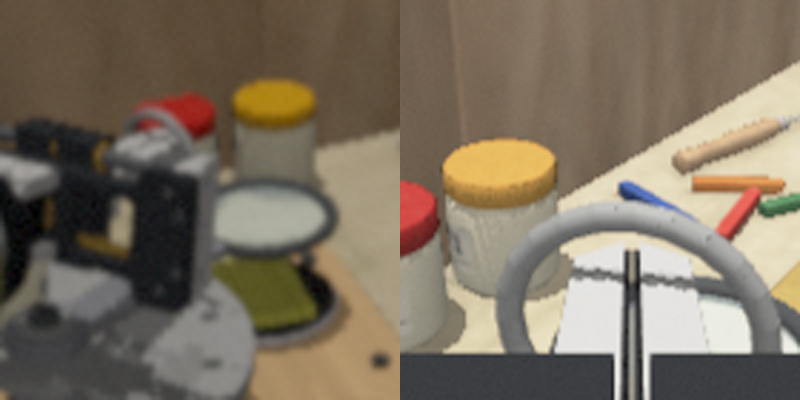

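The wrist half shows the wire clear of the finger all round, and the ring top is back at 177 mm, so the pin is home. The scene half shows the lens swung round over the raft's stage. I'll withdraw along the finger axis, then go up.

carry_out:
  motion: "-0.0047 -0.0035 0.0013 0 0 0 255;-0.0047 -0.0035 0.0013 0 0 0 255;-0.0047 -0.0035 0.0013 0 0 0 255;-0.0047 -0.0035 0.0013 0 0 0 255;-0.0047 -0.0035 0.0013 0 0 0 255;-0.0047 -0.0035 0.0013 0 0 0 255;-0.0047 -0.0035 0.0013 0 0 0 255;-0.0047 -0.0035 0.0013 0 0 0 255;0 0 0 0 0 0 255;0 0 0 0 0 0 255"

```text
time_s: 15.43
ee_pos: [0.5712, 0.213, 0.1484]
eef_rot: [3.117, -1.359, 0.656]
force: [0.6, 0.4, -0.1]
grip_width: 0.0002
grip_force: 0.0
```

```bash
python3 - <<'E'
from ang import *
c=snap('scene');P=cloud(c);T=(P-o['ee_pos'])@r.as_matrix();m=(abs(T[...,0])<.02)&(abs(T[...,1])<.02)&(T[...,2]>-.09);
print(np.sort(T[m&(T[...,2]<.06)][:,2])[-60::6].round(3)); d=(np.array([.5615,.206,.147])-o['ee_pos'])@r.as_matrix();print('ring in tool',d.round(4))
E
```

```text
t 15.4333 [0.5712 0.213  0.1484] q [-0.008  0.332  2.288  2.35   0.96  -1.205] head 36.15 tilt 12.15 roll y_z 0.005 F [ 0.6  0.4 -0.1]
lens 1449 [0.6329 0.2366] r 0.1677 deg 23.41
tcp az 25.0
[-0.06  -0.057 -0.055 -0.054 -0.052 -0.049 -0.047 -0.043 -0.021 -0.013]
ring in tool [-0.0039 -0.0001 -0.0114]
```

carry_out:
  motion: "0 0 0.006 0 0 0 255;0 0 0.01 0 0 0 255;0 0 0.015 0 0 0 255;0 0 0.015 0 0 0 255;0 0 0.015 0 0 0 255;0 0 0.015 0 0 0 255;0 0 0.015 0 0 0 255;0 0 0.015 0 0 0 255;0 0 0 0 0 0 255;0 0 0 0 0 0 255;0 0 0 0 0 0 255"

```text
time_s: 16.45
ee_pos: [0.571, 0.2133, 0.2536]
eef_rot: [3.119, -1.358, 0.655]
force: [0.8, -0.1, 0.4]
grip_width: 0.0002
grip_force: 0.0
```

```bash
python3 - <<'E'
from ang import *
c=snap('scene','s8.png');P=cloud(c);q=P[(P[...,2]>.13)&(P[...,2]<.2)&(np.hypot(P[...,0]-.5615,P[...,1]-.206)<.035)]
print(len(q),np.percentile(q[:,2],[50,97,100]),q.mean(0))
cv2.imwrite('pics/c8.png',cv2.resize(cv2.imread('pics/s8.png')[150:300,180:380],None,fx=4,fy=4,interpolation=cv2.INTER_CUBIC))
E
```

```text
t 16.45 [0.571  0.2133 0.2536] q [-0.008  0.038  2.253  2.122  0.754 -0.861] head 36.18 tilt 12.19 roll y_z 0.005 F [ 0.8 -0.1  0.4]
lens 1448 [0.6329 0.2368] r 0.1678 deg 23.46
tcp az 25.24
125 [0.15780991 0.17793535 0.17895342] [0.56314777 0.20208532 0.15669718]
```

View pics/c8.png

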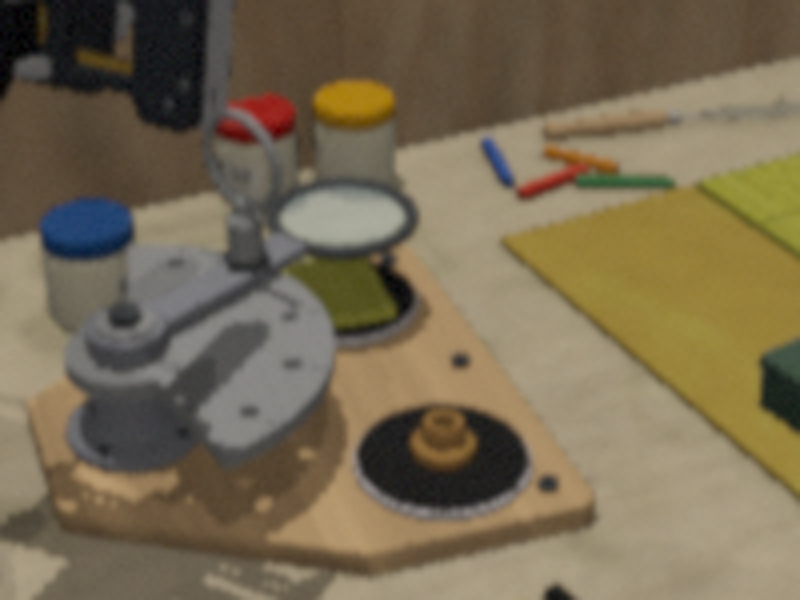

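The lens now stands over the raft's stage at (345,215). The ring top is at 178 mm, so the pin is home. Die and pot are undisturbed and the gripper is clear, so I'm handing in.

```bash
python3 -c "
from station import ctrl
print(ctrl.hand_in())"
```

```text
the job is handed in; nothing more can be done
None
```

The job is handed in at 16.5 s: I lifted the pin with the closed fingertips under the ring, swung the lens arm one hole counter-clockwise (+30°) over the sticks, and let the pin drop home; nothing else was touched.

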